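# Load the indexing carousel and advance it one click

## Robot

A 6-joint arm with a two-finger parallel gripper is mounted at the origin on the work surface. World frame = base frame: x ahead of the robot, y to its left, z up, the work surface at z = 0. Lengths are in m, angles in rad, forces in N, time in s.
With the tool pointing down it reaches from about 0.3 to 0.875 m from the base axis. Payload 6.4 kg.
Tool frame: the origin (TCP) lies on the centre line of the jaws, within the pads' length; the fingertips stand 25 mm ahead of it and the grasp point (between the pads) lies 6 mm ahead of it (ctrl.tips_ahead is the z of the fingertips in the tool frame, in m); z points along the fingers, x is the direction in which the jaws open and shut, and the axes are right-handed (so a half turn about z gives the same grasp; the last joint's range is limited). The gripper opens to 85 mm and grips with 20 to 120 N. Pads are 22 mm wide; open, the fingers measure 114 mm over their backs; the gripper's body (76 mm by 85 mm) begins 54 mm behind the grasp point. The pads swing forward as they close: fully open they stand 13 mm farther back than shut.
Start: joints at [1.046, 0.181, 1.607, -0, 1.354, -0.206], TCP at [0.18, 0.546, 0.256] pointing down, gripper open.
Joint ranges: [-2.99, 2.99], [-0.89, 2.07], [0.3, 2.58], [-1.14, 4.28], [0, 2.63], [-3.12, 3.12]. Speed limits (rad/s): [2.57, 2.57, 3.01, 3.14, 3.14, 3.14].

## Interface

Orientations are given as a unit quaternion [w, x, y, z].
In Python, from bench import ctrl gives the robot as it stands.
- The arm moves only by the shell command python3 -m pendant 'ROWS'. ROWS is JSON, a list that holds one entry, the list of rows, each a list of 7 numbers: the shift along the tool's x, y, z in m, then the turn, a rotation vector about the tool's x, y, z in rad, then the closure, from -1 (fully open) to 1 (shut). A call has 1 to 10 rows; each row shifts and turns the commanded pose from where the row before left it, along the tool's axes as they then stand; what a row does not reach is not made up. A row lasts 1/10 s, in which the tool goes at most 50 mm and 8.59 degrees, less where a joint would pass 70% of its speed; a pose out of reach is approached as far as the arm can. A call with a gripper value outside its range is refused whole. The fingers move at their own pace and stop on an object; the grip force is fixed at half the most. Time passes only in rows, so rows that do not move let the fingers close. It gives the time, the measured TCP pose, the force and the opening at its end, in the units of the state.
- ctrl.get_obs(): the state, without advancing time (a new reading comes with each control period).
- ctrl.camera(name): name is "scene" or "side" or "wrist"; returns (picture, depth): 384x512x3 uint8, red, green, blue; 384x512 float32, m along the optical axis (not along the pixel's ray), 0 where there is no reading.
- ctrl.calibration(name): a dict with "fov_y" (degrees; the focal length in pixels is half the picture's height over the tangent of half this angle, whatever the lens; pixels are square), "cx", "cy" (the principal point, pixels), "camera_from_world" (4x4, takes a point from world to camera coordinates). Camera axes: x right, y down, z forward; pixel columns grow to the right and rows downward; lengths in m; the calibration is good to about 2 mm. A picture is of the moment at which its call begins: read the wrist's pose just before it. calibration takes no time and is no camera call; for the wrist camera it gives the pose at the moment of the call.
- ctrl.hand_in(): hands the job in, once; it reports no verdict.
The state is a dict: "time_s": time; "q": joint angles; "dq": joint speeds; "joint_efforts": joint torques, N m; "eef_pos": TCP position; "eef_rot": TCP orientation; "wrist_force": force on the tool from outside, world axes, zero at the start; "torque": the same for the moment, N m; "opening": opening from 0.0 (shut) to 1.0 (fully open).
Only numpy, scipy, OpenCV 4.12 (cv2) and the standard library are available. Lean on these libraries where they do the work, as an engineer would, in place of code of your own. Each camera call takes 0.05 s, during which the arm holds its last target.

## Task

From the wooden pallet, take the brass fitting that has a collar part-way up, like the two already in the carousel, and seat it fully, neck up, in the empty carousel pocket that stands at the fixed pointer; let go of it. Then turn the carousel exactly one click clockwise, seen from above, so that the next pocket comes to rest at the pointer, and leave it there with all three fittings seated. Leave the other two brass parts standing where they are on the pallet.

Things in the scene. Friction and masses are not known exactly. Their poses are not given: they have to be found in the camera images.
- fitting: the part to load: turned brass fitting, upright: spigot 28 mm diameter and 20 mm long below (foot chamfered 2 x 3 mm), then a thin collar 36 mm diameter and 4 mm thick, then a plain neck 24 mm diameter and 36 mm long; 60 mm tall, about 0.09 kg; origin at the centre of its underside, z up through the neck. It stands on the pallet, 85 mm or so from its neighbours
- sleeve: wrong part: straight brass cylinder 28 mm diameter, 60 mm tall, without a collar, standing on the pallet; origin at the centre of its underside
- headed: wrong part: brass stem 24 mm diameter, 60 mm tall, with a 36 mm wide, 12 mm thick head at its very top, standing on the pallet; origin at the centre of its underside
- pallet: fixed flat wooden board 270 x 120 x 10 mm on the table, its long side along its own x; origin at the centre of its underside; the three loose parts stand in a row along its x in any order
- carousel: fixed grey round foot (radius 118 mm) and drum of the carousel; origin at the centre of its underside, on the dial's axis, z up. The fixed pointer is a small dark post with a pointed white head outside the dial's rim, 128 mm from the axis towards the foot's own -y; its top is 67 mm above the table, level with the dial's top face
- dial (a joint): angle of the dial (rad), 0 at the start, growing CLOCKWISE seen from above. Six clicks a turn, pi/3 = 1.047 rad apart: a detent centres the dial on the nearest click when let go (about 0.15 N m is needed to pass over the middle between clicks). Stops at -0.8 and 2.6. The dial is an aluminium disc of 100 mm radius, top face 67 mm above the table, with six ring pockets 70 mm from the axis, 60 degrees apart
- pocket0 (a point): centre of the floor (dial's top face) of the pocket that stands at the pointer at the start, empty; its wall is a ring of 41 mm outer and 31 mm inner diameter, 16 mm high; a seated fitting's origin coincides with this point and its collar then hangs 4 mm above the ring. Turns with the dial
- pocket1 (a point): the same point of the next pocket clockwise, holding loaded1
- pocket2 (a point): the same point of the second pocket clockwise, holding loaded2
- dial_handle (a point): centre of the black grip bar on top of the dial's central column: bar 42 mm long (along this frame's x) by 14 mm wide (y) by 22 mm high, centre 150 mm above the table; column 18 mm diameter below it. Its frame turns with the dial; z up. Lies on the dial's axis
- loaded1: loose fitting already seated in pocket1, the same shape as the one to load: origin at the centre of its underside
- loaded2: loose fitting already seated in pocket2, the same shape as the one to load: origin at the centre of its underside
Mind the look-alikes: they are no part of the job. Leave any white look-alike of the fitting alone. What is shaped like the headed but purple is not meant.

How it is judged:
By the outcome, as a careful person would: the job done as asked, in the order asked, and still so for the second after the job is handed in, with the robot touching nothing.
It also fails if it takes over 58 s, if anything falls off the work surface, if the arm or the gripper's body presses on something with over 40 N, if the wrist force passes 120 N, or if a joint passes its speed limit or range.

## Working session

There is one attempt and no reset: what is moved stays moved. The work goes in short steps, Python scripts to look and compute and a shell command to move; the robot and the scene stay as the last step left them, time stands still between calls to the robot, and variables do not carry over. Pictures are saved under pics/ and viewed, and the job is handed in when it is done.

```bash
ls; mkdir -p pics; python3 - <<'E'
from bench import ctrl
import cv2
o=ctrl.get_obs();print(o)
for n in("scene","side","wrist"):
    c=ctrl.calibration(n);print(n,c)
    p,d=ctrl.camera(n)
    cv2.imwrite(f"pics/{n}0.png",p[:,:,::-1])
    import numpy as np; np.savez(f"pics/{n}0.npz",p=p,d=d,M=c["camera_from_world"],f=192/np.tan(np.radians(c["fov_y"]/2)),cx=c["cx"],cy=c["cy"])
E
```

```text
pics
{'time_s': 0.0, 'q': array([ 1.04567696e+00,  1.81552312e-01,  1.60800413e+00, -3.08644422e-06,
        1.35380789e+00, -2.06322249e-01]), 'dq': array([ 1.30494742e-03,  1.29946865e-03, -9.92623113e-05, -1.05304682e-03,
       -1.01726408e-04,  4.58058701e-04]), 'joint_efforts': array([-6.38954825e-04, -4.44874692e+01, -3.51340306e+01, -3.27226935e-04,
        9.11786046e-03, -5.78059030e-06]), 'eef_pos': array([0.17995383, 0.54557714, 0.25537966]), 'eef_rot': array([ 3.62323915e-04,  8.10377335e-01,  5.85907664e-01, -8.08349678e-04]), 'wrist_force': array([ 0.37388252,  0.46543689, -0.94073155]), 'torque': array([-0.01995625,  0.00826159,  0.05933153]), 'opening': 1.0016477813277578}
scene {'fov_y': 44.196933839307086, 'cx': 254.40832744693913, 'cy': 191.95471668564673, 'camera_from_world': array([[-0.55657459,  0.83072572, -0.01093146,  0.32777527],
       [ 0.66185813,  0.43540586, -0.61021763, -0.26928915],
       [-0.50216386, -0.34686671, -0.79215841,  1.47674512],
       [ 0.        ,  0.        ,  0.        ,  1.        ]])}
side {'fov_y': 42.36300783509346, 'cx': 258.6059170602446, 'cy': 193.515597896076, 'camera_from_world': array([[ 0.81744765, -0.57561939,  0.02101591, -0.45967555],
       [-0.32012838, -0.48434678, -0.81420268,  0.24218525],
       [ 0.47884984,  0.65884028, -0.58020024,  0.86209026],
       [ 0.        ,  0.        ,  0.        ,  1.        ]])}
wrist {'fov_y': 63.31625996885817, 'cx': 259.9856723075913, 'cy': 194.62729595916846, 'camera_from_world': array([[ 0.31296132,  0.94976534, -0.00100093, -0.57451074],
       [ 0.91537314, -0.30134723,  0.26698662, -0.03438395],
       [ 0.25327301, -0.08447271, -0.96369972,  0.37860827],
       [ 0.        ,  0.        ,  0.        ,  1.        ]])}
```

View pics/scene0.png

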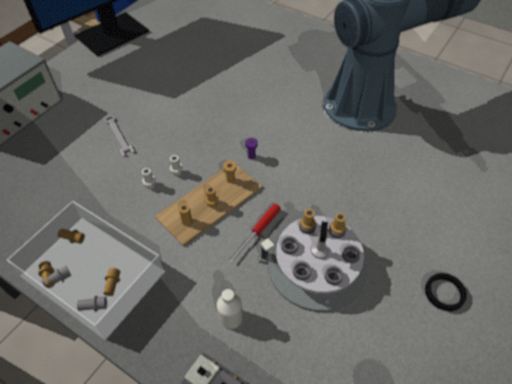

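View pics/side0.png

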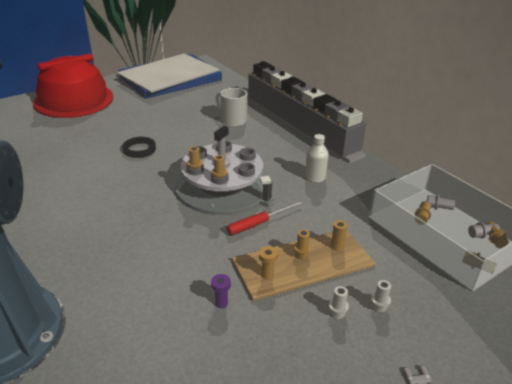

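View pics/wrist0.png

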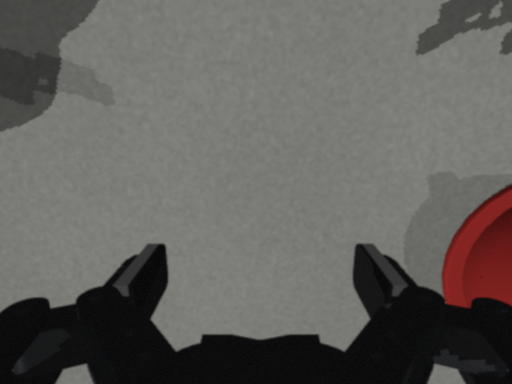

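```bash
cat > h.py <<'E'
import numpy as np,cv2
from bench import ctrl
def grab(n,tag):
    c=ctrl.calibration(n);p,d=ctrl.camera(n)
    cv2.imwrite(f"pics/{tag}.png",p[:,:,::-1])
    np.savez(f"pics/{tag}.npz",p=p,d=d,M=c["camera_from_world"],f=192/np.tan(np.radians(c["fov_y"]/2)),cx=c["cx"],cy=c["cy"])
    return V(tag)
class V:
    def __init__(s,tag):
        z=np.load(f"pics/{tag}.npz");s.p=z["p"];s.d=z["d"];s.M=z["M"];s.f=float(z["f"]);s.cx=float(z["cx"]);s.cy=float(z["cy"])
        s.W=np.linalg.inv(s.M)
    def plane(s,u,v,z):
        r=s.W[:3,:3]@np.array([(u-s.cx)/s.f,(v-s.cy)/s.f,1.]);o=s.W[:3,3]
        return o+r*(z-o[2])/r[2]
    def proj(s,P):
        q=s.M[:3,:3]@np.asarray(P)+s.M[:3,3];return s.f*q[0]/q[2]+s.cx,s.f*q[1]/q[2]+s.cy
    def cloud(s):
        v,u=np.mgrid[:384,:512];d=s.d
        c=np.stack([(u-s.cx)/s.f*d,(v-s.cy)/s.f*d,d],-1)
        return c@s.W[:3,:3].T+s.W[:3,3]
def crop(tag,x0,y0,x1,y1,k,out):
    im=cv2.imread(f"pics/{tag}.png")[y0:y1,x0:x1]
    cv2.imwrite(f"pics/{out}.png",cv2.resize(im,None,fx=k,fy=k,interpolation=cv2.INTER_CUBIC))
E
python3 - <<'E'
from h import *
crop("scene0",150,130,380,310,3.4,"s_c")
crop("side0",170,110,390,310,3,"d_c")
for t in("scene0","side0"):
    s=V(t);C=s.cloud();hsv=cv2.cvtColor(s.p,cv2.COLOR_RGB2HSV)
    print(t,"table z",np.median(C[300:320,100:110,2]) )
    for y in (0,):
        m=(hsv[...,1]>140)&(hsv[...,0]>8)&(hsv[...,0]<28)&(C[...,2]>.022)&(C[...,2]<.2)&(s.d>0)
        n,l,st,ce=cv2.connectedComponentsWithStats(m.astype(np.uint8))
        for i in range(1,n):
            if st[i,4]>40:
                P=C[l==i]; zt=np.percentile(P[:,2],97); top=P[P[:,2]>zt-.008]
                print(st[i],ce[i].round(1),zt.round(4),P.mean(0).round(4),"top",top.mean(0).round(4))
E
```

```text
scene0 table z 0.03095311516915472
[224 162  12  19 117] [229.7 171.3] 0.0732 [ 0.477  -0.1526  0.0562] top [ 0.4763 -0.1541  0.071 ]
[206 190  12  16 121] [211.  198.2] 0.0715 [ 0.5693 -0.1456  0.046 ] top [ 0.5692 -0.1458  0.0679]
[179 206  12  17 115] [185.2 215.3] 0.0719 [ 0.6493 -0.1644  0.0509] top [ 0.6482 -0.1658  0.0693]
[302 213  12  16 124] [307.5 221.5] 0.1281 [0.5328 0.1108 0.1041] top [0.5333 0.1102 0.1257]
[331 217  14  16 131] [337.6 225.6] 0.1277 [0.5046 0.1738 0.1037] top [0.5044 0.1738 0.1248]
[ 59 230  24  12 153] [ 71.5 235.4] 0.0402 [ 0.841  -0.3688  0.0337] top [ 0.8402 -0.3701  0.036 ]
[ 40 263  12  15 121] [ 45.  269.6] 0.041 [ 0.9408 -0.3488  0.0351] top [ 0.9407 -0.3489  0.0364]
[105 269  14  25 199] [111.  280.8] 0.0404 [ 0.8765 -0.2007  0.0342] top [ 0.8754 -0.2021  0.0359]
side0 table z -8.49307983390446e-05
[335 223  11  24  99] [341.2 234.5] 0.0715 [ 0.6394 -0.1832  0.0516] top [ 0.6386 -0.1791  0.0695]
[294 233  17  23 147] [304.1 245.8] 0.0706 [ 0.5594 -0.1617  0.0442] top [ 0.5589 -0.1605  0.0688]
[260 247  17  29 236] [268.9 259.1] 0.0721 [ 0.468  -0.1658  0.0587] top [ 0.4685 -0.1633  0.0697]
```

View pics/s_c.png

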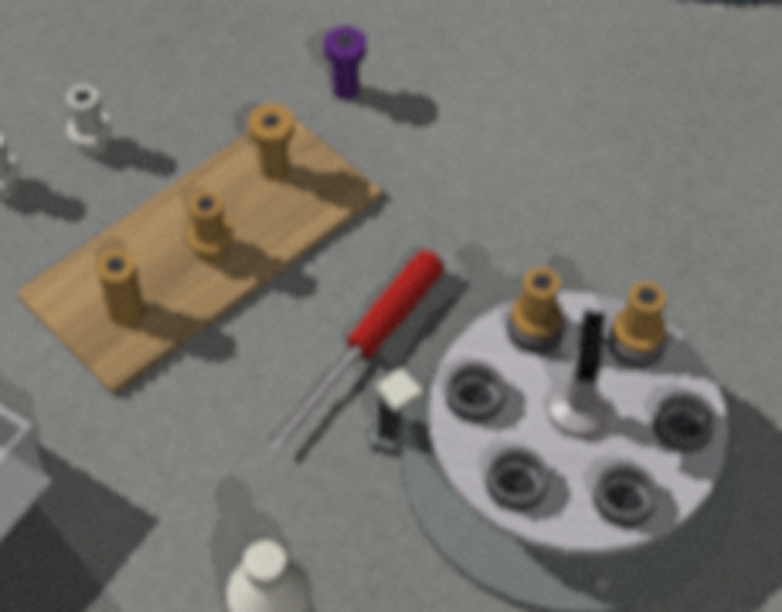

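View pics/d_c.png

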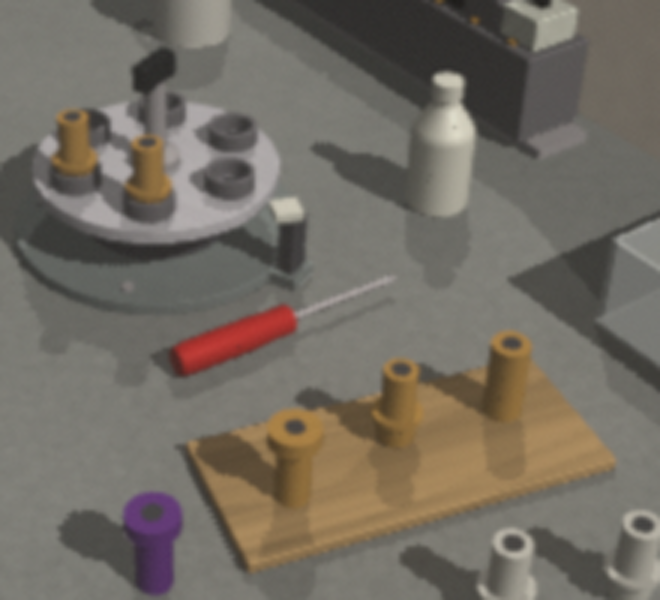

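```bash
python3 - <<'E'
from h import *
from scipy.optimize import least_squares
s=V("scene0");d=V("side0")
S=lambda x,y:(150+x/3.4-.35,130+y/3.4-.35); D=lambda x,y:(170+x/3-.33,110+y/3-.33)
tops={'headed':((270,121),(295,428)),'fit':((205,204),(401,369)),'sleeve':((116,265),(512,343))}
for k,(a,b) in tops.items(): print(k,s.plane(*S(*a),.07).round(4),d.plane(*D(*b),.07).round(4))
# pockets order clockwise from pocket0
sc=[((476,391),.083),((542,281),.127),((648,295),.127),((683,421),.083),((624,493),.083),((517,478),.083)]
sd=[((229,180),.083),((147,143),.127),((72,117),.127),((86,127),.083),((160,107),.083),((233,131),.083)]
for nm,v,F,L in(("scene",s,S,sc),("side",d,D,sd)):
    P=np.array([v.plane(*F(*p),z)[:2] for p,z in L])
    def r(x): 
        a=x[2]-np.arange(6)*np.pi/3
        return (np.c_[x[0]+.07*np.cos(a),x[1]+.07*np.sin(a)]-P).ravel()
    x0=[*P.mean(0),np.arctan2(*(P[0]-P.mean(0))[::-1])]
    q=least_squares(r,x0,loss='soft_l1',f_scale=.002);print(nm,P.round(4).tolist(),q.x.round(4),(r(q.x)*1000).round(1))
    c=q.x;print("pocket0",c[:2]+.07*np.array([np.cos(c[2]),np.sin(c[2])]))
E
```

```text
headed [ 0.47   -0.1588  0.07  ] [ 0.4702 -0.1593  0.07  ]
fit [ 0.5624 -0.1517  0.07  ] [ 0.5632 -0.1516  0.07  ]
sleeve [ 0.6422 -0.1717  0.07  ] [ 0.6441 -0.1725  0.07  ]
scene [[0.5968, 0.1029], [0.5233, 0.1074], [0.4944, 0.1718], [0.5414, 0.2286], [0.6096, 0.2211], [0.638, 0.1587]] [ 0.5677  0.165  -1.1524] [-0.7 -1.8  3.3  1.   3.6  0.6 -2.1  0.4 -0.7  0.5 -0.7 -1. ]
pocket0 [0.59612889 0.10103207]
side [[0.5861, 0.0876], [0.5249, 0.107], [0.4969, 0.171], [0.5332, 0.2179], [0.6008, 0.2127], [0.63, 0.1471]] [ 0.5608  0.1573 -1.1888] [ 0.9  4.7 -7.3 -4.8 -5.3 -3.8  1.6  4.3  3.2 -0.3  0.1  0.3]
pocket0 [0.58691211 0.09231465]
```

```bash
python3 - <<'E'
from h import *
from scipy.spatial.transform import Rotation as R
w=V("wrist0");o=ctrl.get_obs();q=o["eef_rot"];Rt=R.from_quat([*q[1:],q[0]]).as_matrix()
print(Rt.round(3)); print("cam in tool",Rt.T@(w.W[:3,3]-o["eef_pos"]), "R",(Rt.T@w.W[:3,:3]).round(3), w.W[:3,3])
print(ctrl.tips_ahead,w.f)
for u,v in((256,192),(0,0),(511,0),(256,0),(256,250)):
    for z in(.07,): print(u,v,Rt.T@(w.plane(u,v,z)-o["eef_pos"]))
E
```

```text
[[ 0.313  0.95  -0.001]
 [ 0.95  -0.313 -0.001]
 [-0.001 -0.    -1.   ]]
cam in tool [ 8.88815483e-05 -6.81718372e-02 -1.17873982e-01] R [[ 1.     0.     0.   ]
 [-0.001  0.964  0.267]
 [-0.    -0.267  0.964]] [0.11538253 0.56727095 0.37346969]
0.025 311.3832345567785
256 192 [-0.00378119  0.01324614  0.18557686]
0 0 [-0.22412808 -0.15805028  0.18592815]
511 0 [ 0.21637796 -0.15814695  0.18532858]
256 0 [-0.00328403 -0.15809874  0.18562756]
256 250 [-0.00396651  0.07711638  0.18555796]
```

```bash
python3 -m pendant '[[[-0.01,0.021,-0.004,0,0,0,-1],[-0.018,0.04,-0.005,0,0,0,-1],[-0.018,0.04,-0.005,0,0,0,-1],[-0.018,0.04,-0.005,0,0,0,-1],[-0.018,0.04,-0.005,0,0,0,-1],[-0.018,0.04,-0.005,0,0,0,-1],[-0.018,0.04,-0.005,0,0,0,-1],[-0.018,0.04,-0.005,0,0,0,-1],[-0.018,0.04,-0.005,0,0,0,-1],[-0.018,0.04,0,0,0,0,-1]]]'; python3 -m pendant '[[[-0.018,0.04,0,0,0,0,-1],[-0.018,0.04,0,0,0,0,-1],[-0.018,0.04,0,0,0,0,-1],[-0.015,0.026,0,0,0,0,-1],[0,0,0,0,0,0,-1],[0,0,0,0,0,0,-1]]]'; python3 - <<'E'
from h import *
print(ctrl.get_obs()["eef_pos"],ctrl.get_obs()["dq"]);grab("wrist","w1")
E
```

```text
time_s: 1.15
eef_pos: [0.4895, 0.2619, 0.301]
eef_rot: [0.0, 0.81, 0.586, 0.001]
wrist_force: [1.5, 0.2, 0.4]
opening: 0.998
time_s: 1.75
eef_pos: [0.605, 0.1515, 0.2995]
eef_rot: [-0.001, 0.811, 0.585, -0.001]
wrist_force: [0.5, 0.5, -0.9]
opening: 1.001
[0.60502222 0.15148449 0.29950628] [ 0.03072769 -0.02121758  0.01591458  0.0041356  -0.00034288  0.00059695]
```

View pics/w1.png

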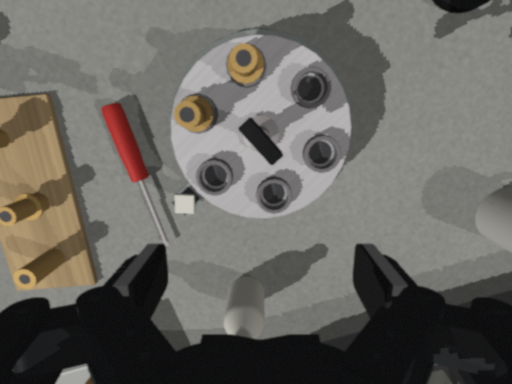

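```bash
python3 - <<'E'
from h import *
crop("w1",165,25,360,225,4,"w1c")
w=V("w1");g=cv2.cvtColor(w.p,cv2.COLOR_RGB2GRAY);hsv=cv2.cvtColor(w.p,cv2.COLOR_RGB2HSV)
C=w.cloud()
# ring tops via height band
m=((abs(C[...,2]-.083)<.006)&(w.d>0)&(hsv[...,1]<80)).astype(np.uint8)
m[:, :165]=0;m[225:]=0
n,l,st,ce=cv2.connectedComponentsWithStats(m)
for i in range(1,n):
    if st[i,4]>60: 
        ys,xs=np.nonzero(l==i); h=cv2.convexHull(np.c_[xs,ys].astype(np.int32)); e=cv2.fitEllipse(h) if len(h)>5 else None
        print(st[i],"C",C[l==i].mean(0).round(4),e, w.plane(*e[0],.083).round(4))
m=((abs(C[...,2]-.161)<.008)&(w.d>0)).astype(np.uint8); m[240:]=0
n,l,st,ce=cv2.connectedComponentsWithStats(m)
for i in range(1,n):
    if st[i,4]>60:
        ys,xs=np.nonzero(l==i); r=cv2.minAreaRect(np.c_[xs,ys].astype(np.int32)); b=cv2.boxPoints(r); B=np.array([w.plane(*p,.161) for p in b])
        print("handle",st[i],r,w.plane(*r[0],.161).round(4),B.round(4).tolist(), w.plane(*ce[i],.161))
m=((abs(C[...,2]-.127)<.006)&(w.d>0)).astype(np.uint8); m[240:]=0
n,l,st,ce=cv2.connectedComponentsWithStats(m)
for i in range(1,n):
    if st[i,4]>40: print("top127",st[i],ce[i],w.plane(*ce[i],.127).round(4))
m=((abs(C[...,2]-.07)<.005)&(w.d>0)&(hsv[...,1]>120)).astype(np.uint8); m[:,60:]=0
n,l,st,ce=cv2.connectedComponentsWithStats(m)
for i in range(1,n):
    if st[i,4]>40: print("top07",st[i],ce[i],w.plane(*ce[i],.07).round(4))
E
```

```text
[225  44  41  43 195] C [0.5025 0.1708 0.0828] ((245.1147003173828, 64.54165649414062), (40.20058059692383, 43.21742630004883), 175.75599670410156) [0.4955 0.1724 0.083 ]
[291  66  40  42 605] C [0.5362 0.229  0.0828] ((310.3966979980469, 86.77167510986328), (39.31947326660156, 42.10824203491211), 24.822492599487305) [0.5362 0.2286 0.083 ]
[181  93  36  41 195] C [0.5256 0.118  0.0827] ((196.4849090576172, 112.94788360595703), (38.19796371459961, 40.63569641113281), 146.036376953125) [0.5238 0.1091 0.083 ]
[253 117  24  25 201] C [0.5606 0.1744 0.0791] ((266.3357238769531, 127.50277709960938), (14.254316329956055, 31.823036193847656), 138.61541748046875) [0.5607 0.1735 0.083 ]
[303 135  38  38 530] C [0.6056 0.2216 0.0826] ((321.4236145019531, 153.42138671875), (37.03575134277344, 38.300933837890625), 53.84552001953125) [0.6053 0.2213 0.083 ]
[195 159  37  37 506] C [0.593  0.1013 0.0825] ((213.21395874023438, 176.82333374023438), (36.19293975830078, 36.932212829589844), 123.52291870117188) [0.5928 0.1018 0.083 ]
[256 178  36  36 482] C [0.6341 0.1579 0.0824] ((273.3110046386719, 195.3245086669922), (35.48917770385742, 35.83943176269531), 89.90554809570312) [0.6336 0.158  0.083 ]
handle [238 118  45  47 885] ((259.9922790527344, 140.92010498046875), (51.37290573120117, 17.62732696533203), 47.60256576538086) [0.5646 0.1652 0.161 ] [[0.5487, 0.1502, 0.161], [0.5432, 0.1631, 0.161], [0.5809, 0.1805, 0.161], [0.5869, 0.1672, 0.161]] [0.5645594 0.1650144 0.161    ]
top127 [229  43  28  31 658] [242.80699088  57.82066869] [0.4957 0.1724 0.127 ]
top127 [173 101  28  27 587] [186.72913118 113.89097104] [0.524  0.1089 0.127 ]
top07 [  0 206  19  17 126] [ 11.42857143 212.51587302] [ 0.5603 -0.1414  0.07  ]
top07 [ 20 267  19  18  97] [ 31.30927835 273.17525773] [ 0.6383 -0.159   0.07  ]
```

View pics/w1c.png

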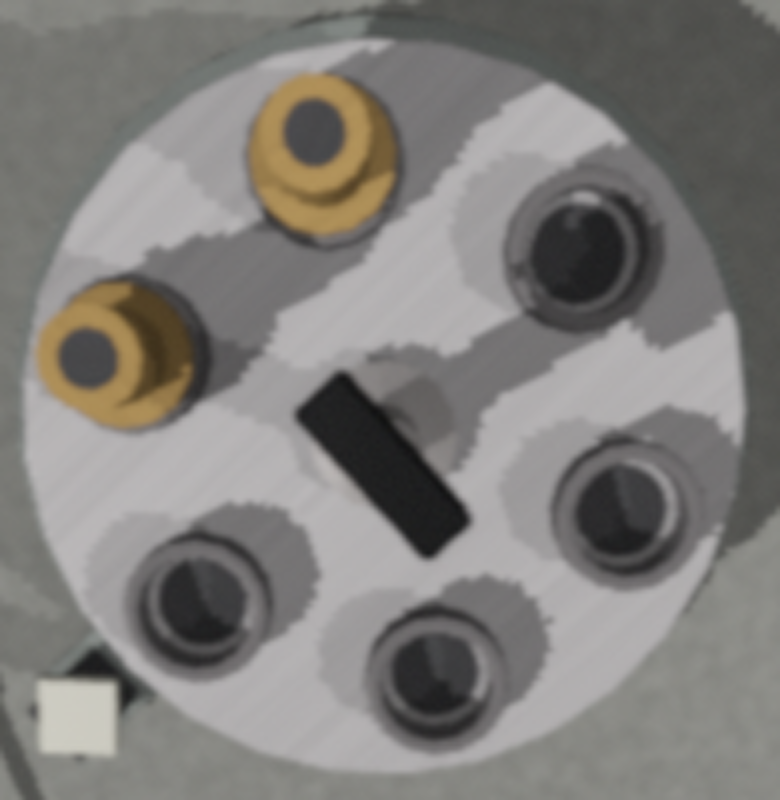

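```bash
python3 -m pendant '[[[-0.02,0.004,0.003,0,0,0,-1],[-0.04,0.007,0.007,0,0,0,-1],[-0.04,0.007,0.007,0,0,0,-1],[-0.04,0.007,0.007,0,0,0,-1],[-0.04,0.007,0.007,0,0,0,-1],[-0.04,0.007,0.007,0,0,0,-1],[-0.04,0.007,0.007,0,0,0,-1],[-0.04,0.007,0.005,0,0,-0.122,-1],[0,0,0,0,0,-0.122,-1],[0,0,0,0,0,0,-1]]]'; python3 - <<'E'
from h import *
print(ctrl.get_obs()["eef_pos"]);w=grab("wrist","w2")
C=w.cloud();hsv=cv2.cvtColor(w.p,cv2.COLOR_RGB2HSV)
m=((abs(C[...,2]-.07)<.006)&(w.d>0)).astype(np.uint8)
n,l,st,ce=cv2.connectedComponentsWithStats(m)
for i in range(1,n):
    if st[i,4]>80:
        ys,xs=np.nonzero(l==i);e=cv2.minEnclosingCircle(np.c_[xs,ys].astype(np.int32))
        print("top07",st[i],ce[i],w.plane(*ce[i],.07).round(4),e,w.plane(*e[0],.07).round(4))
E
```

```text
time_s: 2.8
eef_pos: [0.5609, -0.1492, 0.2502]
eef_rot: [-0.0, 0.733, 0.68, 0.0]
wrist_force: [0.9, -0.0, -0.4]
opening: 1.003
[ 0.56093897 -0.14915562  0.25023665]
top07 [ 223   61   40   42 1287] [242.53146853  82.06216006] [ 0.4691 -0.1576  0.07  ] ((242.98245239257812, 81.92982482910156), 20.952970504760742) [ 0.4691 -0.1572  0.07  ]
top07 [ 475   96   37  147 3308] [495.63210399 169.13391778] [0.5669 0.0808 0.07  ] ((510.5, 169.0), 73.0018081665039) [0.5678 0.0952 0.07  ]
top07 [246 169  24  24 468] [257.58547009 180.57051282] [ 0.5611 -0.151   0.07  ] ((257.5, 180.5), 12.349188804626465) [ 0.561  -0.1511  0.07  ]
top07 [445 203  31  26 487] [459.76796715 216.04928131] [0.613  0.0507 0.07  ] ((460.0, 215.5), 15.976645469665527) [0.6124 0.0509 0.07  ]
top07 [231 243  27  26 551] [244.00725953 255.69872958] [ 0.6407 -0.1713  0.07  ] ((244.0, 255.5), 13.463011741638184) [ 0.6405 -0.1713  0.07  ]
top07 [ 57 370  34  11 245] [ 73.72653061 374.99183673] [ 0.78   -0.3857  0.07  ] ((73.5, 378.5), 16.568140029907227) [ 0.785  -0.3872  0.07  ]
```

View pics/w2.png

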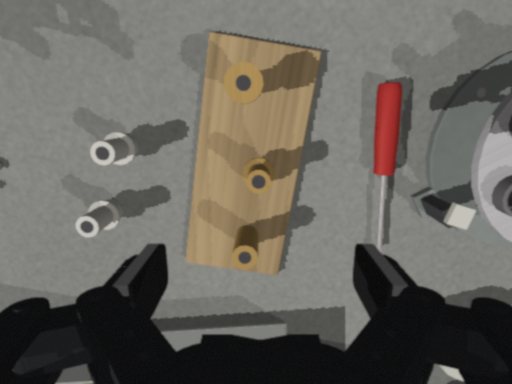

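```bash
python3 -m pendant '[[[-0.002,0,0.03,0,0,0,-1],[0,0,0.04,0,0,0,-1],[0,0,0.04,0,0,0,-1],[0,0,0.04,0,0,0,-1],[0,0,0.025,0,0,0,-1],[0,0,0.01,0,0,0,-1],[0,0,0,0,0,0,-1],[0,0,0,0,0,0,-1]]]'; python3 - <<'E'
from h import *
print(ctrl.get_obs()["eef_pos"]);w=grab("wrist","w3");grab("side","d3")
crop("d3",200,150,420,330,3,"d3c")
E
```

```text
time_s: 3.65
eef_pos: [0.5625, -0.1512, 0.0669]
eef_rot: [0.001, 0.733, 0.68, 0.0]
wrist_force: [-0.4, 0.1, 0.3]
opening: 1.003
[ 0.56246999 -0.15118734  0.06685941]
```

View pics/w3.png

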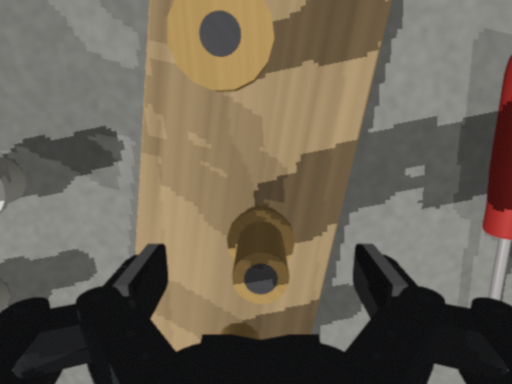

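View pics/d3c.png

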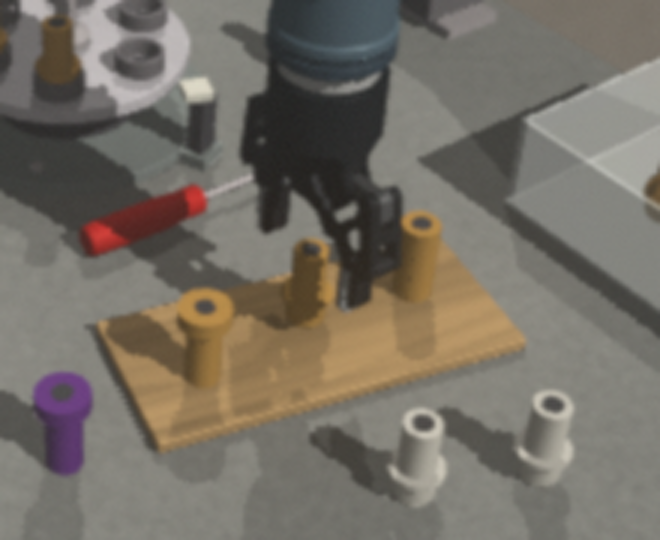

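```bash
python3 - <<'E'
from h import *
w=V("w3");print(w.plane(260.5,278,.07))
E
python3 -m pendant '[[[0,0,0.002,0,0,0,0],[0,0,0,0,0,0,0.5],[0,0,0,0,0,0,1],[0,0,0,0,0,0,1],[0,0,0,0,0,0,1],[0,0,0,0,0,0,1],[0,0,0,0,0,0,1],[0,0,0,0,0,0,1],[0,0,0,0,0,0,1],[0,0,0,0,0,0,1]]]'; python3 - <<'E'
from h import *
print(ctrl.get_obs()["eef_pos"]);w=grab("wrist","w4");d=grab("side","d4")
crop("d4",200,150,420,330,3,"d4c")
E
```

```text
[ 0.56201997 -0.15064797  0.07      ]
time_s: 4.75
eef_pos: [0.5614, -0.1516, 0.0636]
eef_rot: [0.0, 0.733, 0.68, 0.0]
wrist_force: [-1.4, 0.9, 4.6]
opening: 0.264
[ 0.56141973 -0.15156996  0.06355471]
```

View pics/d4c.png

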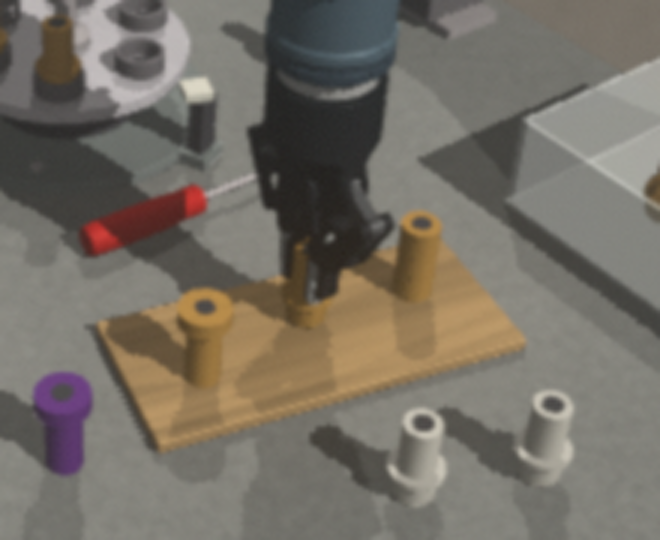

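View pics/w4.png

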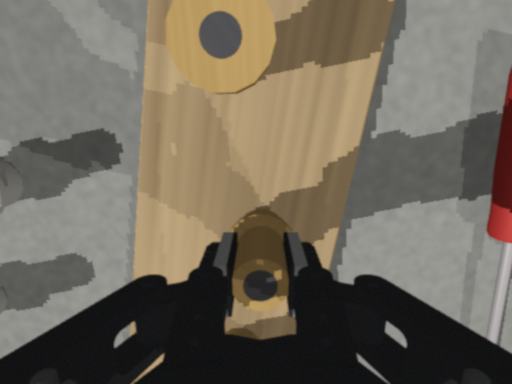

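```bash
python3 -m pendant '[[[0,0,-0.01,0,0,0,1],[0,0,-0.03,0,0,0,1],[0,0,-0.04,0,0,0,1],[0,0,-0.04,0,0,0,1],[0.03,0.002,-0.01,0,0,0,1],[0.04,0.002,0,0,0,0,1],[0.04,0.002,0,0,0,0,1],[0.04,0.002,0,0,0,0,1],[0.04,0.002,0,0,0,0,1],[0.04,0.002,0,0,0,0,1]]]'; python3 -m pendant '[[[0.025,0,0,0,0,0,1],[0,0,0,0,0,0,1],[0,0,0,0,0,0,1],[0,0,0,0,0,0,1]]]'; python3 - <<'E'
from h import *
print(ctrl.get_obs()["eef_pos"]);w=grab("wrist","w5");d=grab("side","d5")
crop("d5",150,80,370,260,3,"d5c")
grab("scene","s5");crop("s5",200,130,380,310,3,"s5c")
E
```

```text
time_s: 5.85
eef_pos: [0.5901, 0.0786, 0.1934]
eef_rot: [-0.0, 0.733, 0.68, -0.0]
wrist_force: [0.0, -1.0, -0.3]
opening: 0.259
time_s: 6.25
eef_pos: [0.5922, 0.1011, 0.1932]
eef_rot: [0.0, 0.733, 0.68, -0.0]
wrist_force: [-0.2, -0.4, -1.4]
opening: 0.263
[0.5921686  0.10105906 0.19318401]
```

View pics/w5.png

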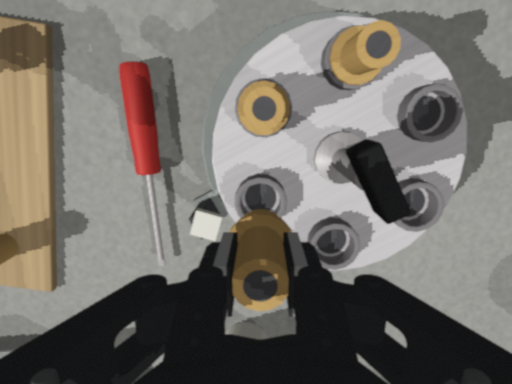

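View pics/d5c.png

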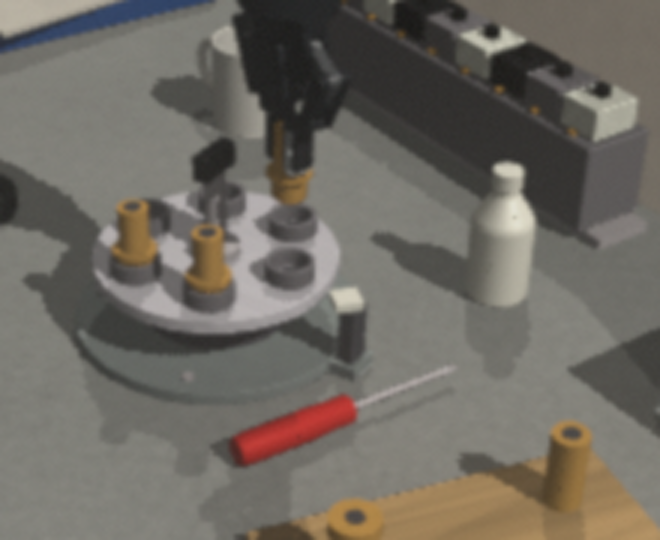

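View pics/s5c.png

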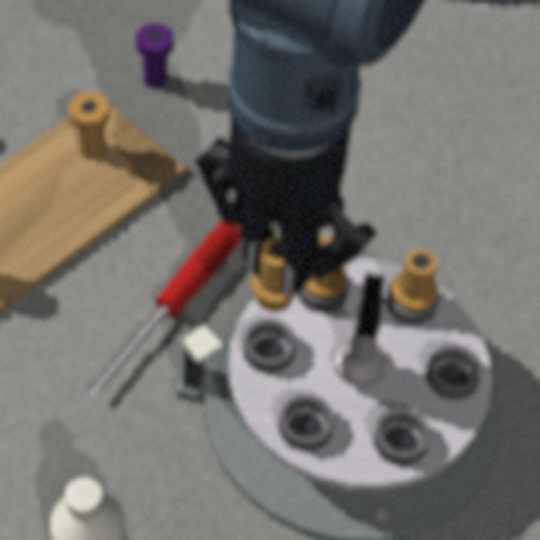

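```bash
python3 - <<'E'
from h import *
w=V("w5");print("held",w.plane(261,285,.1995), "proj pocket",w.proj([.5928,.1018,.083]))
im=w.p[:,:,::-1].copy()
t=np.linspace(0,2*np.pi,40)
for r,c in((.0205,(0,255,0)),(.0155,(0,0,255))):
    pts=np.array([w.proj([.5928+r*np.cos(a),.1018+r*np.sin(a),.083]) for a in t])
    im=cv2.polylines(im,[np.round(pts*16).astype(np.int32)],True,c,1,cv2.LINE_AA,4)
cv2.imwrite("pics/w5o.png",cv2.resize(im[130:330,160:360],None,fx=3,fy=3,interpolation=cv2.INTER_CUBIC))
E
```

```text
held [0.59303287 0.1017075  0.1995    ] proj pocket (np.float64(260.55480423598596), np.float64(201.4622828356402))
```

View pics/w5o.png

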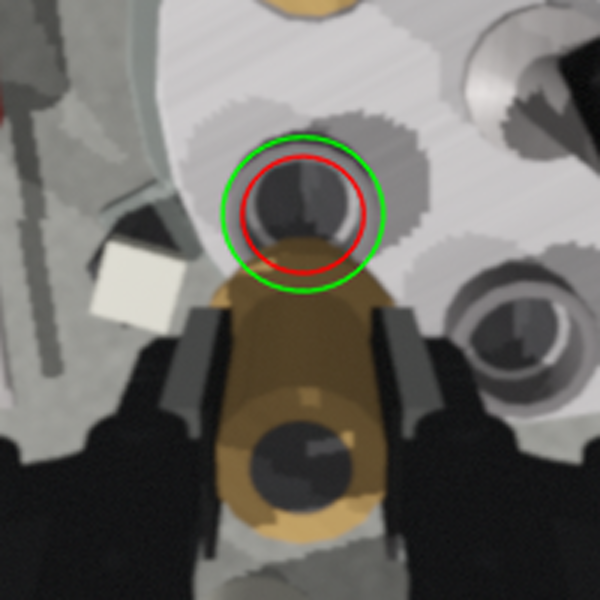

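```bash
python3 -m pendant '[[[0,0,0.02,0,0,0,1],[0,0,0.02,0,0,0,1],[0,0,0.01,0,0,0,1],[0,0,0,0,0,0,1],[0,0,0,0,0,0,1]]]'; python3 -m pendant '[[[0,0,0.005,0,0,0,1],[0,0,0.003,0,0,0,1],[0,0,0,0,0,0,1]]]';python3 - <<'E'
from h import *
print(ctrl.get_obs()["eef_pos"]);w=grab("wrist","w6");d=grab("side","d6")
crop("d6",150,80,370,260,3,"d6c")
grab("scene","s6");crop("s6",200,130,380,310,3,"s6c")
E
```

```text
time_s: 6.9
eef_pos: [0.5926, 0.1015, 0.1438]
eef_rot: [0.0, 0.733, 0.68, 0.0]
wrist_force: [0.1, 0.4, -1.1]
opening: 0.267
time_s: 7.2
eef_pos: [0.5922, 0.1019, 0.1352]
eef_rot: [-0.0, 0.733, 0.68, -0.0]
wrist_force: [-0.2, -0.2, -0.4]
opening: 0.263
[0.59218023 0.10194976 0.1351813 ]
```

View pics/d6c.png

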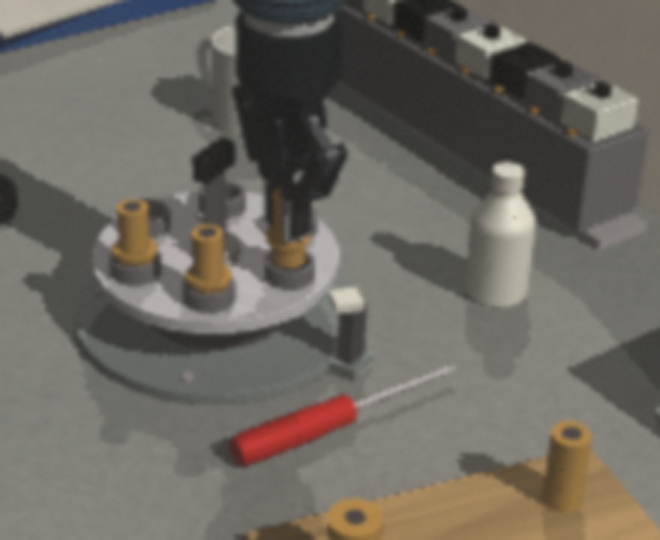

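View pics/s6c.png

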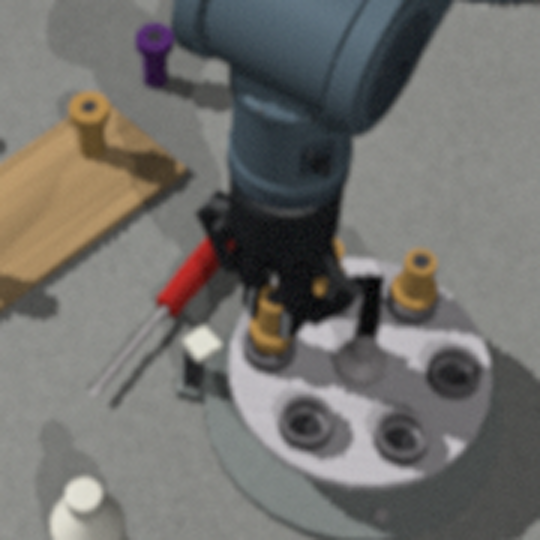

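Both views show the fitting centred over the ring, its foot at the mouth, with no force. I'll lower it gently.

```bash
python3 -m pendant '[[[0,0,0.003,0,0,0,1],[0,0,0.003,0,0,0,1],[0,0,0,0,0,0,1]]]'; python3 -m pendant '[[[0,0,0.003,0,0,0,1],[0,0,0.002,0,0,0,1],[0,0,0,0,0,0,1]]]'
```

```text
time_s: 7.65
eef_pos: [0.592, 0.1018, 0.1287]
eef_rot: [-0.0, 0.733, 0.68, -0.0]
wrist_force: [0.5, -0.1, -1.4]
opening: 0.258
time_s: 7.95
eef_pos: [0.5921, 0.1019, 0.1239]
eef_rot: [-0.0, 0.733, 0.68, -0.0]
wrist_force: [0.3, 0.4, -2.0]
opening: 0.266
```

```bash
python3 -m pendant '[[[0,0,0.002,0,0,0,1],[0,0,0.001,0,0,0,1],[0,0,0,0,0,0,1]]]'; python3 -m pendant '[[[0,0,0.001,0,0,0,1],[0,0,0,0,0,0,1]]]'
```

```text
time_s: 8.25
eef_pos: [0.5922, 0.1019, 0.1211]
eef_rot: [-0.0, 0.733, 0.68, -0.0]
wrist_force: [-0.6, 0.7, -1.6]
opening: 0.263
time_s: 8.45
eef_pos: [0.5925, 0.102, 0.1206]
eef_rot: [0.0, 0.733, 0.68, 0.0]
wrist_force: [0.7, 0.4, 0.1]
opening: 0.264
```

```bash
python3 -m pendant '[[[0,0,0,0,0,0,0.3],[0,0,0,0,0,0,0],[0,0,0,0,0,0,0],[0,0,0,0,0,0,0],[0,0,0,0,0,0,0]]]'; python3 - <<'E'
from h import *
d=grab("side","d7");crop("d7",150,80,370,260,3,"d7c")
E
python3 -m pendant '[[[0,0,-0.01,0,0,0,0],[0,0,-0.02,0,0,0,0],[0,0,-0.03,0,0,0,0],[0,0,-0.04,0,0,0,0],[0,0,-0.03,0,0,0,0],[0,0,0,0,0,0,0],[0,0,0,0,0,0,0]]]'; python3 - <<'E'
from h import *
d=grab("side","d8");crop("d8",150,80,370,260,3,"d8c");w=grab("wrist","w8")
C=w.cloud()
for z0 in(.127,.161):
  m=((abs(C[...,2]-z0)<.006)&(w.d>0)).astype(np.uint8)
  n,l,st,ce=cv2.connectedComponentsWithStats(m)
  for i in range(1,n):
    if st[i,4]>80:
        ys,xs=np.nonzero(l==i); r=cv2.minAreaRect(np.c_[xs,ys].astype(np.int32));B=np.array([w.plane(*p,z0)[:2] for p in cv2.boxPoints(r)])
        print(z0,st[i],w.plane(*ce[i],z0).round(4),np.percentile(C[l==i][:,2],[50]).round(4),B.round(4).tolist() if z0>.15 else '')
E
```

```text
time_s: 8.95
eef_pos: [0.5923, 0.1019, 0.1203]
eef_rot: [0.0, 0.733, 0.68, -0.0]
wrist_force: [0.1, -0.1, -0.2]
opening: 0.502
time_s: 9.7
eef_pos: [0.5928, 0.1019, 0.2518]
eef_rot: [0.001, 0.733, 0.68, 0.001]
wrist_force: [0.3, 0.1, -0.1]
opening: 0.502
0.127 [329  43  35  36 986] [0.4958 0.1717 0.127 ] [0.1276] 
0.127 [246  92  32  33 818] [0.524  0.1084 0.127 ] [0.1276] 
0.127 [246 182  29  30 693] [0.5923 0.1023 0.127 ] [0.1274] 
0.161 [ 327  133   43   62 1325] [0.5642 0.1639 0.161 ] [0.1611] [[0.5479, 0.1488], [0.5428, 0.1621], [0.5812, 0.1797], [0.587, 0.166]]
```

View pics/d8c.png

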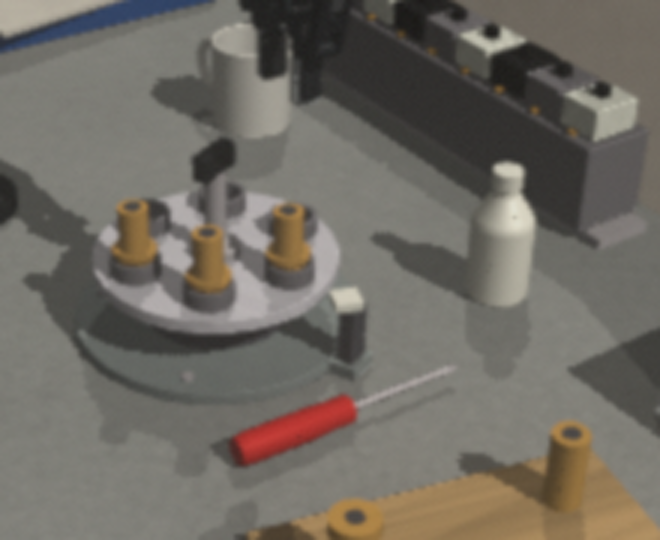

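View pics/w8.png

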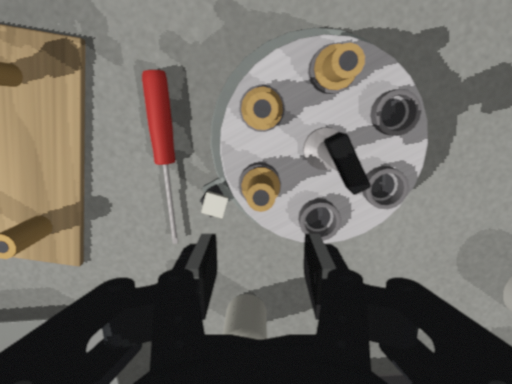

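```bash
python3 -m pendant '[[[0.02,-0.011,0,0,0,0,0],[0.02,-0.011,0,0,0,0,0],[0.021,-0.011,0,0,0,0,0],[0,0,0,0,0,-0.124,0],[0,0,0,0,0,-0.124,0],[0,0,0,0,0,-0.124,0],[0,0,0,0,0,-0.125,0],[0,0,0,0,0,0,0],[0,0,0,0,0,0,0]]]'; python3 - <<'E'
from h import *
o=ctrl.get_obs();print(o["eef_pos"],o["q"].round(3));w=grab("wrist","w9")
from scipy.spatial.transform import Rotation as R
q=o["eef_rot"];Rt=R.from_quat([*q[1:],q[0]]).as_matrix()
print(Rt.round(4),"xang",np.degrees(np.arctan2(Rt[1,0],Rt[0,0])))
C=w.cloud();z0=.161
m=((abs(C[...,2]-z0)<.006)&(w.d>0)).astype(np.uint8)
n,l,st,ce=cv2.connectedComponentsWithStats(m)
for i in range(1,n):
    if st[i,4]>200:
        ys,xs=np.nonzero(l==i); r=cv2.minAreaRect(np.c_[xs,ys].astype(np.int32));B=np.array([w.plane(*p,z0)[:2] for p in cv2.boxPoints(r)])
        print(z0,st[i],r,w.plane(*ce[i],z0).round(4),B.round(4).tolist(), "tool", Rt.T@(w.plane(*r[0],z0)-o["eef_pos"]))
E
```

```text
time_s: 10.7
eef_pos: [0.5634, 0.1651, 0.2491]
eef_rot: [-0.001, 0.545, 0.839, -0.001]
wrist_force: [-0.4, -0.5, -0.3]
opening: 0.499
[0.5633867  0.16511774 0.24911473] [ 0.083  0.215  1.582 -0.     1.347 -1.907]
[[-4.067e-01  9.135e-01 -2.200e-03]
 [ 9.135e-01  4.067e-01 -2.000e-04]
 [ 7.000e-04 -2.100e-03 -1.000e+00]] xang 113.99961669675338
0.161 [ 248  181   20   59 1149] ((257.5, 210.0), (58.0, 19.0), 90.0) [0.5641 0.1642 0.161 ] [[0.5478, 0.1499], [0.5425, 0.1617], [0.5812, 0.1792], [0.5868, 0.1668]] tool [-0.00121022  0.00041367  0.08811325]
```

View pics/w9.png

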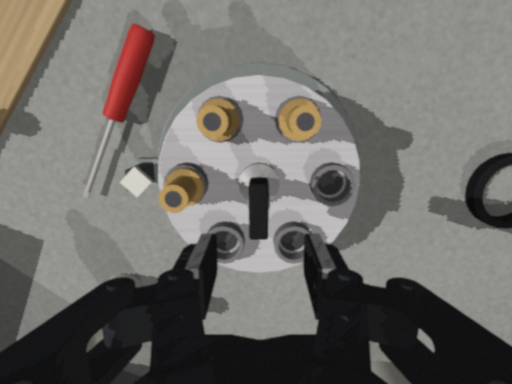

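```bash
python3 -m pendant '[[[-0.001,0,0.02,0,0,0,0],[0,0,0.03,0,0,0,0],[0,0,0.025,0,0,0,0],[0,0,0.012,0,0,0,0],[0,0,0.004,0,0,0,0],[0,0,0,0,0,0,0],[0,0,0,0,0,0,0]]]'; python3 -m pendant '[[[0,0,0,0,0,0,0.4],[0,0,0,0,0,0,0.7],[0,0,0,0,0,0,1],[0,0,0,0,0,0,1],[0,0,0,0,0,0,1],[0,0,0,0,0,0,1],[0,0,0,0,0,0,1]]]';  python3 - <<'E'
from h import *
o=ctrl.get_obs();print(o["eef_pos"],o["torque"]);w=grab("wrist","w10")
d=grab("side","d10");crop("d10",150,80,370,260,3,"d10c")
E
```

```text
time_s: 11.45
eef_pos: [0.5653, 0.1644, 0.1607]
eef_rot: [0.001, 0.543, 0.839, 0.001]
wrist_force: [-0.6, -0.6, -0.5]
opening: 0.502
time_s: 12.15
eef_pos: [0.565, 0.1646, 0.1608]
eef_rot: [0.001, 0.543, 0.84, 0.001]
wrist_force: [-1.7, 1.2, 6.2]
opening: 0.164
[0.5649883  0.16455229 0.16075453] [ 0.12602283  0.40364755 -0.02588057]
```

View pics/w10.png

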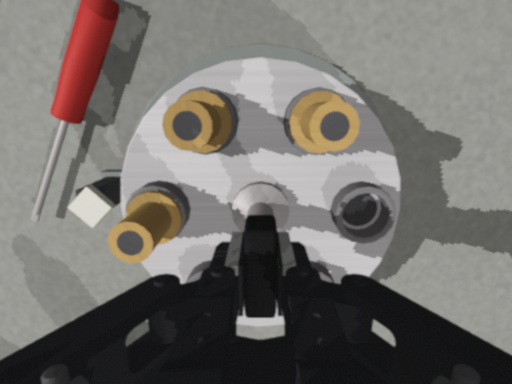

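View pics/d10c.png

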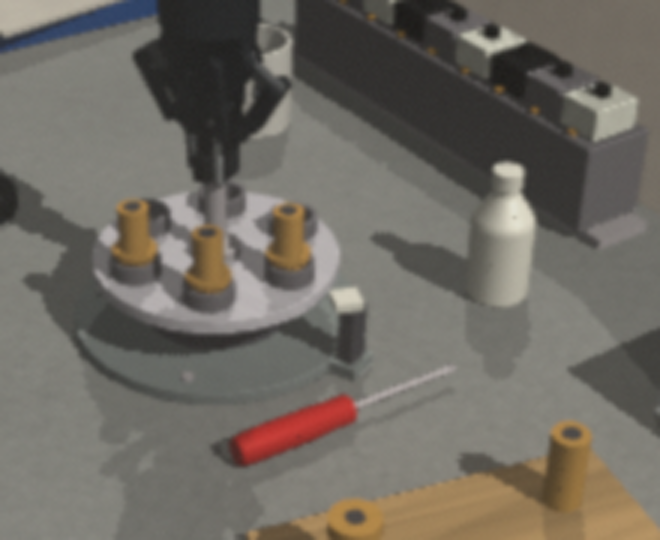

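```bash
python3 -m pendant '[[[0,0,0,0,0,0.04,1],[0,0,0,0,0,0.07,1],[0,0,0,0,0,0.07,1],[0,0,0,0,0,0,1]]]'; python3 - <<'E'
from h import *
o=ctrl.get_obs();print(o["q"].round(3),o["torque"])
E
```

```text
time_s: 12.65
eef_pos: [0.565, 0.1647, 0.1608]
eef_rot: [0.001, 0.617, 0.787, 0.001]
wrist_force: [-1.7, 1.2, 5.9]
opening: 0.161
[ 0.082  0.31   1.654  0.     1.176 -1.73 ] [0.17652476 0.33504068 0.07304638]
```

```bash
python3 -m pendant '[[[0,0,0,0,0,0.07,1],[0,0,0,0,0,0.07,1],[0,0,0,0,0,0.07,1],[0,0,0,0,0,0.07,1],[0,0,0,0,0,0.07,1],[0,0,0,0,0,0.07,1],[0,0,0,0,0,0,1]]]'; python3 - <<'E'
from h import *
o=ctrl.get_obs();print(o["q"].round(3),o["torque"])
E
python3 -m pendant '[[[0,0,0,0,0,0.07,1],[0,0,0,0,0,0.07,1],[0,0,0,0,0,0.07,1],[0,0,0,0,0,0.07,1],[0,0,0,0,0,0.07,1],[0,0,0,0,0,0.06,1],[0,0,0,0,0,0.04,1],[0,0,0,0,0,0,1],[0,0,0,0,0,0,1]]]'; python3 - <<'E'
from h import *
o=ctrl.get_obs();print(o["q"].round(3),o["torque"]);w=grab("wrist","w11")
d=grab("side","d11");crop("d11",150,80,370,260,3,"d11c")
E
```

```text
time_s: 13.35
eef_pos: [0.5649, 0.165, 0.1607]
eef_rot: [0.0, 0.768, 0.641, 0.001]
wrist_force: [-2.2, 2.7, 6.3]
opening: 0.162
[ 8.200e-02  3.100e-01  1.654e+00  1.000e-03  1.175e+00 -1.309e+00] [ 0.42771268  0.3357885  -0.08218315]
time_s: 14.25
eef_pos: [0.565, 0.1654, 0.1608]
eef_rot: [-0.0, 0.891, 0.454, 0.001]
wrist_force: [-1.5, 4.6, 5.5]
opening: 0.16
[ 0.082  0.31   1.654  0.002  1.175 -0.861] [0.69007165 0.16818126 0.00256202]
```

View pics/w11.png

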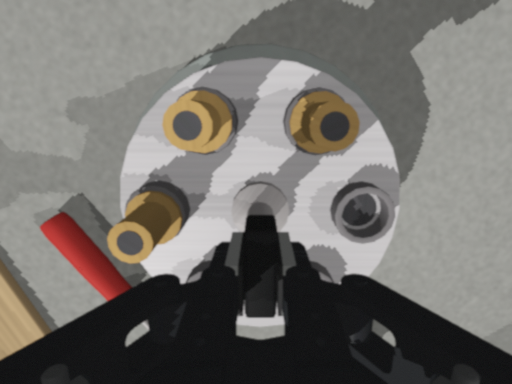

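View pics/d11c.png

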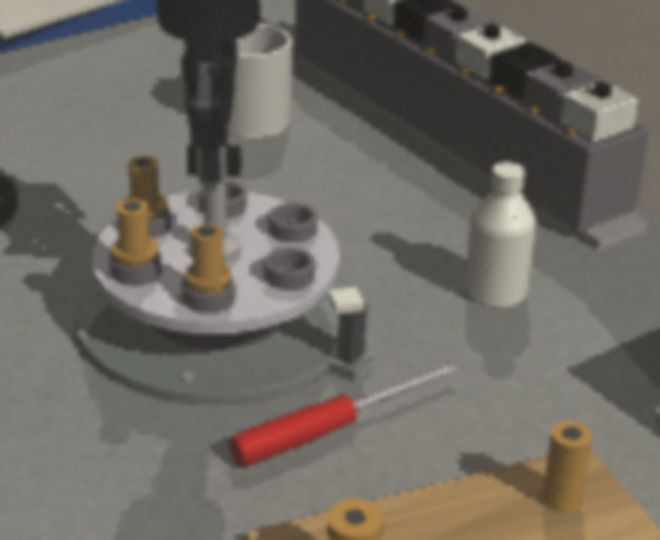

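One click turned, as the pictures show. Now release to the half opening and lift.

```bash
python3 -m pendant '[[[0,0,0,0,0,0,0.6],[0,0,0,0,0,0,0.3],[0,0,0,0,0,0,0],[0,0,0,0,0,0,0],[0,0,0,0,0,0,0]]]'; python3 -m pendant '[[[0,0,-0.01,0,0,0,0],[0,0,-0.02,0,0,0,0],[0,0,-0.03,0,0,0,0],[0,0,-0.04,0,0,0,0],[0,0,-0.04,0,0,0,0],[0,0,-0.01,0,0,0,0],[0,0,0,0,0,0,0],[0,0,0,0,0,0,0]]]';python3 - <<'E'
from h import *
w=grab("wrist","w12");d=grab("side","d12");s=grab("scene","s12")
C=w.cloud()
for z0 in(.083,.127,.161):
  m=((abs(C[...,2]-z0)<.006)&(w.d>0)).astype(np.uint8)
  n,l,st,ce=cv2.connectedComponentsWithStats(m)
  for i in range(1,n):
    if st[i,4]>200:
        P=w.plane(*ce[i],z0);dx=P[:2]-[.5645,.1651]
        print(z0,st[i],P.round(4),np.median(C[l==i][:,2]).round(4),"r",np.hypot(*dx).round(4),"ang",np.degrees(np.arctan2(dx[1],dx[0])).round(1))
E
```

```text
time_s: 14.85
eef_pos: [0.5642, 0.164, 0.1589]
eef_rot: [-0.0, 0.891, 0.454, -0.0]
wrist_force: [-0.1, -0.5, 0.8]
opening: 0.501
time_s: 15.65
eef_pos: [0.5638, 0.1642, 0.3084]
eef_rot: [-0.0, 0.891, 0.454, -0.001]
wrist_force: [-0.3, -0.1, -1.0]
opening: 0.497
0.083 [210  97  39  39 213] [0.4968 0.177  0.083 ] 0.083 r 0.0687 ang 170.1
0.083 [246 155  31  27 304] [0.5603 0.168  0.083 ] 0.0784 r 0.0051 ang 145.7
0.083 [305 154  37  36 487] [0.6054 0.2217 0.083 ] 0.0829 r 0.0698 ang 54.1
0.083 [214 205  35  34 453] [0.5922 0.1019 0.083 ] 0.0827 r 0.069 ang -66.3
0.083 [274 205  34  34 459] [0.6331 0.158  0.083 ] 0.0828 r 0.069 ang -5.9
0.083 [483 309  29  22 264] [0.9014 0.2981 0.083 ] 0.0826 r 0.3622 ang 21.5
0.127 [212 104  26  27 526] [0.4954 0.1729 0.127 ] 0.1275 r 0.0695 ang 173.5
0.127 [287 105  26  26 532] [0.5366 0.2292 0.127 ] 0.1275 r 0.0699 ang 113.5
0.127 [180 168  26  24 478] [0.5241 0.1107 0.127 ] 0.1274 r 0.0678 ang -126.6
0.161 [254 165  16  47 742] [0.564  0.1658 0.161 ] 0.161 r 0.0008 ang 128.0
```

View pics/w12.png

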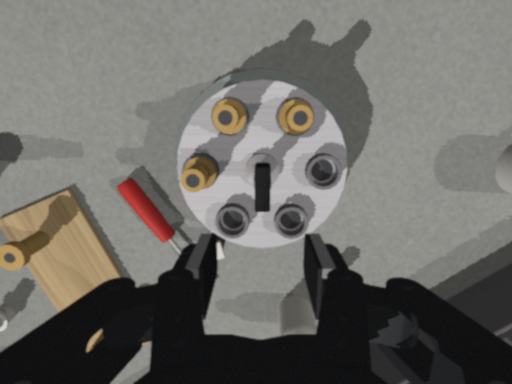

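View pics/d12.png

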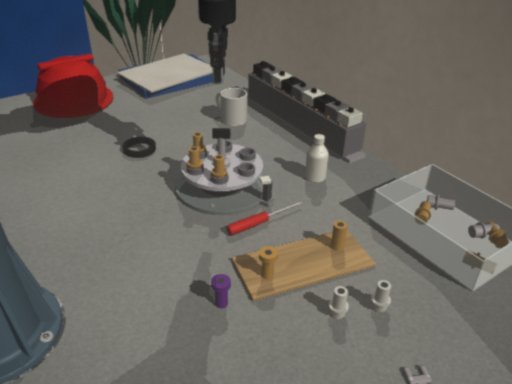

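```bash
python3 -c "
from bench import ctrl
print(ctrl.hand_in())"
```

```text
the job is handed in; nothing more can be done
None
```

I seated the collared fitting, the middle part on the pallet, neck up in the empty pocket at the pointer and let go of it. I then turned the grip bar 60° clockwise, released it, raised the gripper clear and handed in at about 16 s on the robot's clock.

**Final wrist view:**
- **Fittings:** all three tops are at 0.127 m, which is the height of a fully seated fitting. They stand about 70 mm from the axis; the one just loaded measured 67.8 mm.
- **Pocket at the pointer:** an empty pocket is there, at −66.3°. The loaded pocket was at about −66° before the turn, so the dial is on its click to within about half a degree.
- **Pallet:** the side view shows the headed part and the sleeve still standing where they were.

**Forces:** the readings stayed below about 10 N at the checks after each move.

**Disagreements:** early on, the side camera put the pocket about 1 cm away from where the wrist view had it. I had picked those points by hand, so I used the wrist measurements instead. The fixed cameras and the wrist camera differed by up to 2 mm on the fitting's position.

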